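# Point out the reorders and ring the bell

### The job

Show the storekeeper what to reorder, pointing straight down with the fingertips: hold them about 3 cm above the middle of the thread cone that is nearly used up, stay there for two seconds without touching it, then do the same above the top of the stand's bare peg. Then ring the desk bell by pressing its plunger fully down, let it come up again and draw clear. Touch nothing but the bell; cones, stand and everything else on the table stay where they are.

Things in the scene. Friction and masses are not known exactly. Their poses are not given: they have to be found in the camera images.
- cone_low_top (a point): centre of the top end of the nearly used-up thread cone: same thread, core and height (125 mm) as the four full cones, but the thread is only a thin skin, 54 mm across at the foot narrowing to 34 mm, 28 mm core end on top; it stands upright and loose on one of the stand's six places (z up)
- cone_low: the same nearly used-up cone; origin at the centre of its underside, z up
- peg_top (a point): top centre of the one bare peg of the stand, an upright steel rod 12 mm thick, 105 mm tall above the board, with a flat 48 mm steel washer at its foot; fixed (z up)
- bare_peg: the same bare peg; origin at the centre of its foot on the board
- stand: plywood board 240 x 350 x 18 mm lying fixed on the table, with six places in two rows of three, 110 mm apart both ways: five hold a thread cone, one is the bare peg; any of them may be anywhere. Origin under its centre, x along its 240 mm side, y along its 350 mm side
- bell_top (a point): top centre of the desk bell's plunger, a steel knob 18 mm across. The bell is a steel dome 80 mm across on an 86 mm black foot, fixed on the table; the plunger's top is 65 mm above the table at rest, the dome's top 50 mm
- bell_plunger (a joint): travel of the bell's plunger straight down: 0 at rest, 0.006 m fully down; a spring brings it back (1 N to start, 4 N fully down)
- bell: the desk bell; origin at the centre of its underside
- jar: loose glass jar with a steel cap, 56 mm across, 75 mm tall, between the stand and the bell; origin under it
- bobbin: loose wooden bobbin standing on end, 48 mm across, 40 mm tall, between the stand and the bell; origin under it
- tape_measure: loose tape measure, 62 x 34 x 60 mm tall; origin under it
- carton: loose small carton, 90 x 120 x 50 mm tall; origin under it
- tin: loose tin, 70 mm across, 90 mm tall; origin under it
- ribbon_core: loose cardboard ring lying flat, 80 mm across, 25 mm tall; origin under it
- chalk_box: loose chalk box, 60 x 90 x 25 mm tall; origin under it
- cone_1: full cone of thread, one of four on the stand: a tapered winding, foot 74 mm and shoulder 62 mm across, on a core 125 mm tall; origin at the centre of its underside, z up
- cone_2: full cone of thread, one of four on the stand: a tapered winding, foot 72 mm and shoulder 58 mm across, on a core 125 mm tall; origin at the centre of its underside, z up
- cone_3: full cone of thread, one of four on the stand: a tapered winding, foot 74 mm and shoulder 60 mm across, on a core 125 mm tall; origin at the centre of its underside, z up
- cone_4: full cone of thread, one of four on the stand: a tapered winding, foot 68 mm and shoulder 54 mm across, on a core 125 mm tall; origin at the centre of its underside, z up

How it is judged:
By the outcome, as a careful person would: the job done as asked, in the order asked, and still so for the second after the job is handed in, with the robot touching nothing.
It also fails if it takes over 54 s, if anything falls off the work surface, if the arm or the gripper's body presses on something with over 40 N, if the wrist force passes 120 N, or if a joint passes its speed limit or range.

### The arm

A 6-joint arm with a two-finger parallel gripper is mounted at the origin on the work surface. World frame = base frame: x ahead of the robot, y to its left, z up, the work surface at z = 0. Lengths are in m, angles in rad, forces in N, time in s.
With the tool pointing down it reaches from about 0.375 to 0.9 m from the base axis. Payload 3.1 kg.
Tool frame: the origin (TCP) lies on the front face of the gripper's body, between the roots of the fingers; the fingertips stand 73 mm ahead of it and the grasp point (between the pads) lies 54 mm ahead of it (arm.tcp_to_tips is the distance from the TCP to the fingertips, in m); z points along the fingers, y is the line along which they close (so a half turn about z gives the same grasp; the last joint's range is limited). The gripper opens to 85 mm and grips with 20 to 120 N. Pads are 22 mm wide; open, the fingers measure 114 mm over their backs; the gripper's body (76 mm by 85 mm) begins 54 mm behind the grasp point. The pads swing forward as they close: fully open they stand 13 mm farther back than shut.
Start: joints at [-1.405, 0.527, 1.433, -0, 1.181, -0.178], TCP at [0.211, -0.588, 0.304] pointing down, gripper open.
Joint ranges: [-3.08, 3.08], [-0.75, 2.2], [0.22, 2.44], [-1.43, 4.57], [0, 2.65], [-2.85, 2.85]. Speed limits (rad/s): [2.79, 2.79, 3.14, 3.14, 3.14, 3.14].

### API

Orientations are given as a 3x3 rotation matrix whose columns are the frame's x, y, z axes.
In Python, from plant import readout, optics, order, arm gives the robot as it stands.
- The arm moves only by the tool step_arm, never from a script. Its argument "moves" is a list of rows, each an object with "fingers": the closure, from 0 (fully open) to 1 (shut); "travel": the shift along the tool's x, y, z scaled (see below), a list of three; "rot": the turn, a rotation vector about the tool's x, y, z scaled (see below), a list of three. A call has 1 to 20 rows; each row shifts and turns the commanded pose from where the row before left it, along the tool's axes as they then stand; what a row does not reach is not made up. The controller multiplies each number of a shift by 30 mm and each number of a turn by 0.15 rad. A row lasts 1/10 s, in which the tool goes at most 50 mm and 8.59 degrees, less where a joint would pass 70% of its speed; a pose out of reach is approached as far as the arm can. A call with a number of a shift or a turn outside -1 to 1 is refused whole. A call with a gripper value outside its range is refused whole. The fingers move at their own pace and stop on an object; "grip_force" is the grip in N (left out, the last holds). Time passes only in rows, so rows that do not move let the fingers close. It gives the time, the measured TCP pose, the force, the opening and the grip force at its end, in the units of the state.
- readout.get_obs(): the state, without advancing time (a new reading comes with each control period).
- optics.grab_frame(name): name is "side" or "top"; returns a dict with "image" (400x640x3 uint8, blue, green, red), "depth" (400x640 float32, m along the optical axis (not along the pixel's ray), 0 where there is no reading), "vfov" (degrees; the focal length in pixels is half the picture's height over the tangent of half this angle, whatever the lens; pixels are square), "cx", "cy" (the principal point, pixels), "k1" (the pictures are not rectified: a ray, as slopes to the right and down, at radius r is drawn at 1 + k1 r^2 times it, then the intrinsics apply), "R" (3x3) and "t" (3): a world point X has camera coordinates R X + t. Camera axes: x right, y down, z forward; pixel columns grow to the right and rows downward; lengths in m; the calibration is good to about 2 mm. A picture is of the moment at which its call begins.
- order.hand_in(): hands the job in; it is judged then, once.
Trained networks look in the newest picture that a camera, given by its name, has taken for a name from the list of things; names that differ only in an ending like _2 or _b are one class to them, and where a whole thing is asked for, a point or a joint stands for the part that bears it (a point fixed in the world has none). Each returns a list of dicts, best first, with "conf" (0 to 1); they miss things now and then, are a little off and sometimes report something else, mostly with a low value. They report only what shows in the picture. A call takes as long as a camera call.
- optics.boxes_of(camera, label): "rect" ([left, top, right, bottom] in pixels, round what is visible of it).
- optics.masks_of(camera, label): "mask" (400x640 bool, what is visible of it) and "rect" ([left, top, right, bottom] in pixels, round what is visible of it).
The state is a dict: "t": time; "joint_positions": joint angles; "qd": joint speeds; "tau": joint torques, N m; "ee_pos": TCP position; "eef_rot": TCP orientation; "force": force on the tool from outside, world axes, zero at the start; "torque": the same for the moment, N m; "grip_width": finger opening in m; "gripper_force": force on a finger pad.
Only numpy, scipy, OpenCV 4.12 (cv2) and the standard library are available. Lean on these libraries where they do the work, as an engineer would, in place of code of your own. Each camera call takes 0.05 s, during which the arm holds its last target. There are 200 camera calls.

## Working session

There is one attempt and no reset: what is moved stays moved. The work goes in short steps, Python scripts to look and compute and a tool call to move; the robot and the scene stay as the last step left them, time stands still between calls to the robot, and variables do not carry over. Pictures are saved under pics/ and viewed, at most 10 in all, crops included, and the job is handed in when it is done.

Besides the shell and the picture viewer there is one more tool, called as name(argument=value, ...) on one line, values as JSON. step_arm: Moves the arm, as the interface text tells. Shifts and turns lie within -1 to 1; 1 stands for 30 mm of shift or 0.15 rad of turn. Its arguments: {"type":"object","properties":{"moves":{"type":"array"},"grip_force":{"type":"number"}},"required":["moves"]}

```bash
mkdir -p pics; cat > h.py <<'E'
import numpy as np, cv2
from plant import readout, optics, order, arm
def cloud(f):
    h,w=f["depth"].shape; F=h/2/np.tan(np.radians(f["vfov"])/2)
    K=np.array([[F,0,f["cx"]],[0,F,f["cy"]],[0,0,1.]])
    u,v=np.meshgrid(np.arange(w),np.arange(h))
    p=cv2.undistortPoints(np.stack([u,v],-1).reshape(-1,1,2).astype(float),K,np.array([f["k1"],0,0,0.])).reshape(h,w,2)
    z=f["depth"][...,None].astype(float)
    c=np.concatenate([p*z,z],-1)
    X=(c-np.ravel(f["t"]))@np.array(f["R"])
    X[f["depth"]==0]=np.nan
    return X
E
python3 - <<'E'
from h import *
o=readout.get_obs(); print(o["t"],o["ee_pos"],o["eef_rot"],o["grip_width"],arm.tcp_to_tips)
for n in("top","side"):
    f=optics.grab_frame(n); cv2.imwrite(f"pics/{n}0.png",f["image"]); X=cloud(f); np.save(n+".npy",X)
    print(n,"cam at",-np.array(f["R"]).T@np.ravel(f["t"]))
    for l in("cone_low","bare_peg","bell","bell_plunger","cone_1","jar","bobbin","tin","carton","tape_measure"):
        for m in optics.masks_of(n,l)[:5]:
            P=X[m["mask"]]; P=P[~np.isnan(P[:,0])]
            if len(P)==0: continue
            T=P[P[:,2]>np.percentile(P[:,2],97)-.006]
            print(l,round(m["conf"],2),m["rect"],"top",np.round(T.mean(0),3),"mean",np.round(P.mean(0),3),"zmax",P[:,2].max().round(3))
E
```

```text
0.0 [ 0.21119392 -0.58765789  0.30291275] [[ 9.41149990e-01  3.37989044e-01 -3.19543347e-04]
 [ 3.37988919e-01 -9.41147591e-01  2.16857016e-03]
 [ 4.32215506e-04 -2.14895190e-03 -9.99997598e-01]] 0.08522541368336232 0.0726
top cam at [0.3863838  0.06051065 1.45485007]
cone_low 0.53 [266.3, 227.6, 280.8, 245.1] top [0.483 0.132 0.145] mean [0.478 0.129 0.107] zmax 0.151
bare_peg 0.47 [229.9, 218.7, 243.4, 238.7] top [0.507 0.236 0.124] mean [0.507 0.235 0.035] zmax 0.126
bell 0.61 [405.4, 207.3, 433.3, 244.5] top [ 0.511 -0.279  0.065] mean [ 0.509 -0.272  0.035] zmax 0.072
cone_1 0.9 [306.3, 187.3, 332.5, 215.2] top [0.572 0.005 0.144] mean [0.565 0.008 0.116] zmax 0.149
cone_1 0.9 [265.8, 180.3, 294.0, 211.1] top [0.592 0.116 0.145] mean [0.585 0.113 0.112] zmax 0.151
cone_1 0.81 [227.1, 173.4, 255.3, 203.6] top [0.612 0.218 0.145] mean [0.609 0.215 0.111] zmax 0.15
cone_1 0.6 [304.3, 228.9, 322.6, 254.2] top [0.468 0.024 0.144] mean [0.464 0.026 0.118] zmax 0.151
jar 0.81 [372.5, 215.4, 396.0, 238.0] top [ 0.512 -0.168  0.077] mean [ 0.509 -0.162  0.067] zmax 0.084
jar 0.62 [413.9,
[... 1730 characters left out ...]
op [ 0.507 -0.164  0.074] mean [ 0.502 -0.154  0.047] zmax 0.077
bobbin 0.55 [332.2, 177.9, 344.1, 191.0] top [ 0.628 -0.163  0.038] mean [ 0.627 -0.161  0.024] zmax 0.041
tin 0.75 [280.8, 238.5, 297.4, 274.5] top [0.504 0.241 0.118] mean [0.503 0.241 0.044] zmax 0.123
tin 0.57 [260.4, 169.1, 288.5, 199.1] top [0.775 0.001 0.088] mean [0.764 0.012 0.056] zmax 0.091
carton 0.97 [283.8, 158.0, 323.4, 188.4] top [ 0.767 -0.142  0.048] mean [ 0.757 -0.13   0.036] zmax 0.076
tape_measure 0.57 [363.2, 177.2, 382.1, 205.2] top [ 0.508 -0.165  0.074] mean [ 0.504 -0.156  0.045] zmax 0.077
tape_measure 0.49 [331.0, 146.7, 345.9, 167.4] top [ 0.712 -0.289  0.058] mean [ 0.713 -0.288  0.032] zmax 0.061
```

View pics/top0.png

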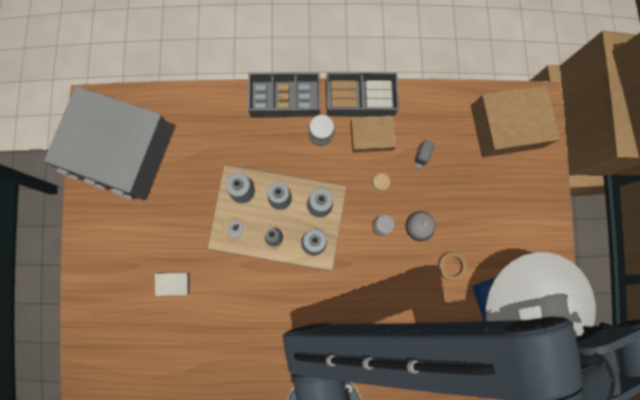

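View pics/side0.png

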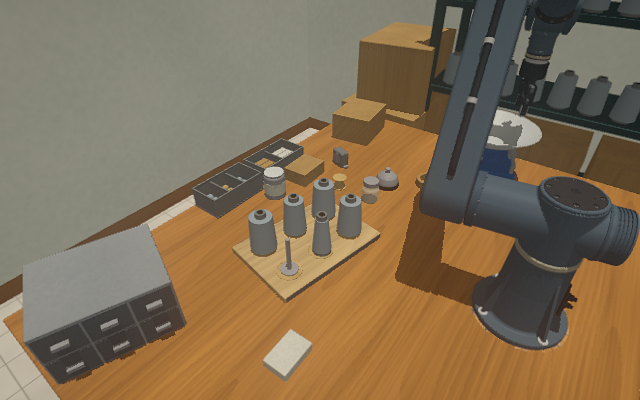

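The top view shows the thin cone at about px (274,236), the bare peg at (236,229) and the bell at (421,226). The side view shows the same layout, with the cone at (321,218), the peg at (288,240) and the bell at (388,172). Next I'll refine these three points and plan the shifts.

```bash
cat >> h.py <<'E'
def plan(tip):
    o=readout.get_obs(); R=np.array(o["eef_rot"]); p=np.array(o["ee_pos"])+R[:,2]*arm.tcp_to_tips
    return (R.T@(np.array(tip)-p)/.03).round(2)
E
python3 - <<'E'
from h import *
from scipy.optimize import least_squares
obs=[((.572,.005),(1,-1)),((.592,.116),(1,0)),((.612,.218),(1,1)),((.468,.024),(0,-1)),((.483,.132),(0,0)),((.507,.236),(0,1)),
((.464,.026),(0,-1)),((.588,.119),(1,0)),((.610,.223),(1,1)),((.479,.137),(0,0)),((.504,.241),(0,1))]
P=np.array([a for a,b in obs]);G=np.array([b for a,b in obs])*.11
def m(q,G):
    c,s=np.cos(q[2]),np.sin(q[2]); return q[:2]+G@np.array([[c,s],[-s,c]])
r=least_squares(lambda q:(m(q,G)-P).ravel(),[.48,.13,-.2])
print("grid",r.x,(r.fun*1000).round(1)); print("low,peg",m(r.x,np.array([[0,0],[0,.11]])))
# tops only per camera, and bell
for n in("top","side"):
    X=np.load(n+".npy").reshape(-1,3)
    for l,c,rad,z0,z1 in(("low",(.481,.134),.03,.132,.16),("peg",(.505,.238),.025,.08,.14),("knob",(.508,-.272),.05,.056,.08)):
        S=X[(np.hypot(*(X[:,:2]-c).T)<rad)&(X[:,2]>z0)&(X[:,2]<z1)]
        print(n,l,len(S),S.mean(0).round(4),np.median(S,0).round(4),S.min(0).round(3),S.max(0).round(3))
    S=X[(np.hypot(*(X[:,:2]-(.508,-.272)).T)<.05)&(X[:,2]>.006)&(X[:,2]<.05)]
    # dome: fit surface of revolution r^2 = 0.04^2*(1-((z-z0)/h)^2) about an upright axis
    f=least_squares(lambda q:np.sqrt(((S[:,0]-q[0])/.04)**2+((S[:,1]-q[1])/.04)**2+((S[:,2]-q[2])/q[3])**2)-1,[.508,-.272,.01,.04],loss="soft_l1",f_scale=.1)
    print(n,"dome",len(S),f.x.round(4))
print(plan([.48,-.25,.23]),plan([.48,.134,.23]))
E
```

```text
grid [ 0.48347439  0.1332611  -0.17755457] [ 0.3  0.6 -0.3 -2.2 -0.8  4.1 -4.   1.   0.5  1.3 -4.1  5.5  0.  -1.
  3.7 -5.2  1.2 -0.9  4.5 -3.7 -1.1  0.5]
low,peg [[0.48347439 0.1332611 ]
 [0.50290293 0.24153174]]
top low 117 [0.483  0.1315 0.1426] [0.4825 0.1321 0.1431] [0.468 0.118 0.132] [0.498 0.148 0.151]
top peg 28 [0.5069 0.2351 0.1146] [0.5068 0.2346 0.1213] [0.502 0.231 0.081] [0.513 0.242 0.126]
top knob 34 [ 0.5101 -0.278   0.0648] [ 0.5093 -0.2784  0.0651] [ 0.502 -0.285  0.056] [ 0.518 -0.268  0.072]
top dome 609 [ 0.5104 -0.2796  0.0083  0.0443]
side low 97 [0.4793 0.1362 0.14  ] [0.4792 0.1371 0.1411] [0.466 0.119 0.133] [0.496 0.148 0.145]
side peg 70 [0.5037 0.241  0.1042] [0.5025 0.2413 0.1051] [0.499 0.234 0.08 ] [0.511 0.246 0.123]
side knob 18 [ 0.5077 -0.2772  0.0624] [ 0.5091 -0.2764  0.0623] [ 0.501 -0.288  0.059] [ 0.516 -0.27   0.067]
side dome 326 [ 0.5087 -0.2785  0.008   0.0424]
[12.24 -7.58  0.04] [ 16.57 -19.63   0.04]
```

step_arm(moves=[{"fingers":1,"travel":[0.94,-0.58,0],"rot":[0,0,0]},{"fingers":1,"travel":[0.94,-0.58,0],"rot":[0,0,0]},{"fingers":1,"travel":[0.94,-0.58,0],"rot":[0,0,0]},{"fingers":1,"travel":[0.94,-0.58,0],"rot":[0,0,0]},{"fingers":1,"travel":[0.94,-0.58,0],"rot":[0,0,0]},{"fingers":1,"travel":[0.94,-0.58,0],"rot":[0,0,0]},{"fingers":1,"travel":[0.94,-0.58,0],"rot":[0,0,0]},{"fingers":1,"travel":[0.94,-0.58,0],"rot":[0,0,0]},{"fingers":1,"travel":[0.94,-0.58,0],"rot":[0,0,0]},{"fingers":1,"travel":[0.94,-0.58,0],"rot":[0,0,0]},{"fingers":1,"travel":[0.94,-0.58,0],"rot":[0,0,0]},{"fingers":1,"travel":[0.94,-0.58,0],"rot":[0,0,0]},{"fingers":1,"travel":[0.94,-0.58,0],"rot":[0,0,0]},{"fingers":1,"travel":[0,0,0],"rot":[0,0,0]}])

```text
t: 2.5
ee_pos: [0.4816, -0.2484, 0.3041]
eef_rot: [[0.94, 0.342, 0.001], [0.342, -0.94, 0.001], [0.001, -0.001, -1.0]]
force: [-0.3, -0.6, 0.2]
grip_width: -0.0002
gripper_force: 0.0
```

step_arm(moves=[{"fingers":1,"travel":[0.33,-0.93,0],"rot":[0,0,0]},{"fingers":1,"travel":[0.33,-0.93,0],"rot":[0,0,0]},{"fingers":1,"travel":[0.33,-0.93,0],"rot":[0,0,0]},{"fingers":1,"travel":[0.33,-0.93,0],"rot":[0,0,0]},{"fingers":1,"travel":[0.33,-0.93,0],"rot":[0,0,0]},{"fingers":1,"travel":[0.33,-0.93,0],"rot":[0,0,0]},{"fingers":1,"travel":[0.33,-0.93,0],"rot":[0,0,0]},{"fingers":1,"travel":[0.33,-0.93,0],"rot":[0,0,0]},{"fingers":1,"travel":[0.33,-0.93,0],"rot":[0,0,0]},{"fingers":1,"travel":[0.33,-0.93,0],"rot":[0,0,0]},{"fingers":1,"travel":[0.33,-0.93,0],"rot":[0,0,0]},{"fingers":1,"travel":[0.33,-0.93,0],"rot":[0,0,0]},{"fingers":1,"travel":[0.33,-0.93,0],"rot":[0,0,0]},{"fingers":1,"travel":[0,0,0],"rot":[0,0,0]},{"fingers":1,"travel":[0,0,0],"rot":[0,0,0]}])

```text
t: 4.0
ee_pos: [0.4784, 0.1333, 0.304]
eef_rot: [[0.941, 0.339, 0.0], [0.339, -0.941, -0.001], [-0.0, 0.001, -1.0]]
force: [-0.6, 0.6, -0.2]
grip_width: -0.0002
gripper_force: 0.0
```

```bash
python3 - <<'E'
from h import *
o=readout.get_obs(); print(o["t"],o["ee_pos"],o["eef_rot"],o["grip_width"],arm.tcp_to_tips,o["joint_positions"])
print(plan([.482,.133,.173]))
f=optics.grab_frame("side"); X=cloud(f)
S=X.reshape(-1,3); S=S[(np.hypot(*(S[:,:2]-o["ee_pos"][:2]).T)<.04)&(S[:,2]>.155)&(S[:,2]<.3)]
print("tips",S[:,2].min(),S[S[:,2]<S[:,2].min()+.02].mean(0))
cv2.imwrite("pics/s1.png",cv2.resize(f["image"][100:300,200:460],None,fx=3,fy=3))
E
```

```text
4.0 [0.47839488 0.13327016 0.30395999] [[ 9.40708714e-01  3.39215392e-01  1.80942348e-04]
 [ 3.39215434e-01 -9.40708461e-01 -6.94030822e-04]
 [-6.52119393e-05  7.14259279e-04 -9.99999743e-01]] -0.0001842933597209801 0.0726 [ 4.65950558e-02  3.55599951e-01  1.74837637e+00 -8.14875754e-04
  1.03746805e+00  1.27172284e+00]
[0.11 0.05 1.95]
tips 0.2296694840716901 [0.47373567 0.14079857 0.24090595]
```

View pics/s1.png

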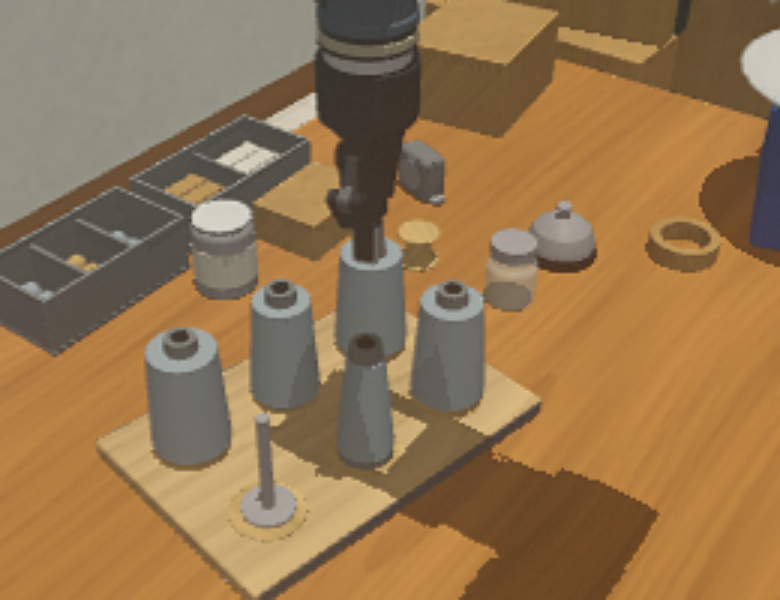

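The shut fingers (crop px ~(368,255)) stand right above the thin cone's top (366,345), and the tip height of 0.230 is confirmed. Now I'll descend to 3 cm above it and hold there.

step_arm(moves=[{"fingers":1,"travel":[0.06,0.03,0.65],"rot":[0,0,0]},{"fingers":1,"travel":[0.05,0.02,0.65],"rot":[0,0,0]},{"fingers":1,"travel":[0,0,0.4],"rot":[0,0,0]},{"fingers":1,"travel":[0,0,0.25],"rot":[0,0,0]},{"fingers":1,"travel":[0,0,0],"rot":[0,0,0]},{"fingers":1,"travel":[0,0,0],"rot":[0,0,0]},{"fingers":1,"travel":[0,0,0],"rot":[0,0,0]}])

```text
t: 4.75
ee_pos: [0.4825, 0.1329, 0.2461]
eef_rot: [[0.941, 0.338, 0.002], [0.338, -0.941, -0.0], [0.001, 0.001, -1.0]]
force: [0.3, 0.5, -0.5]
grip_width: 0.0
gripper_force: 0.0
```

step_arm(moves=[{"fingers":1,"travel":[0,0,0],"rot":[0,0,0]},{"fingers":1,"travel":[0,0,0],"rot":[0,0,0]},{"fingers":1,"travel":[0,0,0],"rot":[0,0,0]},{"fingers":1,"travel":[0,0,0],"rot":[0,0,0]},{"fingers":1,"travel":[0,0,0],"rot":[0,0,0]},{"fingers":1,"travel":[0,0,0],"rot":[0,0,0]},{"fingers":1,"travel":[0,0,0],"rot":[0,0,0]},{"fingers":1,"travel":[0,0,0],"rot":[0,0,0]},{"fingers":1,"travel":[0,0,0],"rot":[0,0,0]},{"fingers":1,"travel":[0,0,0],"rot":[0,0,0]},{"fingers":1,"travel":[0,0,0],"rot":[0,0,0]},{"fingers":1,"travel":[0,0,0],"rot":[0,0,0]},{"fingers":1,"travel":[0,0,0],"rot":[0,0,0]},{"fingers":1,"travel":[0,0,0],"rot":[0,0,0]},{"fingers":1,"travel":[0,0,0],"rot":[0,0,0]},{"fingers":1,"travel":[0,0,0],"rot":[0,0,0]},{"fingers":1,"travel":[0,0,0],"rot":[0,0,0]},{"fingers":1,"travel":[0,0,0],"rot":[0,0,0]},{"fingers":1,"travel":[0,0,0],"rot":[0,0,0]},{"fingers":1,"travel":[0,0,0],"rot":[0,0,0]}])

```text
t: 6.75
ee_pos: [0.482, 0.1332, 0.2454]
eef_rot: [[0.941, 0.338, 0.0], [0.338, -0.941, 0.0], [0.0, -0.0, -1.0]]
force: [-0.7, 0.3, -0.3]
grip_width: -0.0001
gripper_force: 0.0
```

step_arm(moves=[{"fingers":1,"travel":[0,0,0],"rot":[0,0,0]},{"fingers":1,"travel":[0,0,0],"rot":[0,0,0]},{"fingers":1,"travel":[0,0,0],"rot":[0,0,0]},{"fingers":1,"travel":[0,0,0],"rot":[0,0,0]}])

```text
t: 7.15
ee_pos: [0.482, 0.1332, 0.2454]
eef_rot: [[0.941, 0.338, -0.0], [0.338, -0.941, 0.0], [-0.0, -0.0, -1.0]]
force: [0.5, 0.3, 0.0]
grip_width: -0.0004
gripper_force: 0.0
```

```bash
python3 - <<'E'
from h import *
o=readout.get_obs(); print(o["t"],o["ee_pos"])
print(plan([.482,.133,.173]),plan([.5055,.238,.153]))
E
```

```text
7.15 [0.4819862  0.13319376 0.24540785]
[-0.    0.01 -0.01] [ 1.92 -3.02  0.66]
```

step_arm(moves=[{"fingers":1,"travel":[0,0,-0.5],"rot":[0,0,0]},{"fingers":1,"travel":[0.48,-0.76,0],"rot":[0,0,0]},{"fingers":1,"travel":[0.48,-0.76,0],"rot":[0,0,0]},{"fingers":1,"travel":[0.48,-0.75,0],"rot":[0,0,0]},{"fingers":1,"travel":[0.48,-0.75,0],"rot":[0,0,0]},{"fingers":1,"travel":[0,0,0],"rot":[0,0,0]},{"fingers":1,"travel":[0,0,0.5],"rot":[0,0,0]},{"fingers":1,"travel":[0,0,0.4],"rot":[0,0,0]},{"fingers":1,"travel":[0,0,0.26],"rot":[0,0,0]},{"fingers":1,"travel":[0,0,0],"rot":[0,0,0]},{"fingers":1,"travel":[0,0,0],"rot":[0,0,0]},{"fingers":1,"travel":[0,0,0],"rot":[0,0,0]}])

```text
t: 8.35
ee_pos: [0.506, 0.2378, 0.2261]
eef_rot: [[0.941, 0.338, 0.001], [0.338, -0.941, 0.0], [0.001, 0.0, -1.0]]
force: [-1.0, 1.0, 1.2]
grip_width: 0.0001
gripper_force: 0.0
```

step_arm(moves=[{"fingers":1,"travel":[0,0,0],"rot":[0,0,0]},{"fingers":1,"travel":[0,0,0],"rot":[0,0,0]},{"fingers":1,"travel":[0,0,0],"rot":[0,0,0]},{"fingers":1,"travel":[0,0,0],"rot":[0,0,0]},{"fingers":1,"travel":[0,0,0],"rot":[0,0,0]},{"fingers":1,"travel":[0,0,0],"rot":[0,0,0]},{"fingers":1,"travel":[0,0,0],"rot":[0,0,0]},{"fingers":1,"travel":[0,0,0],"rot":[0,0,0]},{"fingers":1,"travel":[0,0,0],"rot":[0,0,0]},{"fingers":1,"travel":[0,0,0],"rot":[0,0,0]},{"fingers":1,"travel":[0,0,0],"rot":[0,0,0]},{"fingers":1,"travel":[0,0,0],"rot":[0,0,0]},{"fingers":1,"travel":[0,0,0],"rot":[0,0,0]},{"fingers":1,"travel":[0,0,0],"rot":[0,0,0]},{"fingers":1,"travel":[0,0,0],"rot":[0,0,0]},{"fingers":1,"travel":[0,0,0],"rot":[0,0,0]},{"fingers":1,"travel":[0,0,0],"rot":[0,0,0]},{"fingers":1,"travel":[0,0,0],"rot":[0,0,0]},{"fingers":1,"travel":[0,0,0],"rot":[0,0,0]},{"fingers":1,"travel":[0,0,0],"rot":[0,0,0]}])

```text
t: 10.35
ee_pos: [0.5056, 0.2379, 0.2256]
eef_rot: [[0.941, 0.338, 0.0], [0.338, -0.941, 0.0], [0.0, -0.0, -1.0]]
force: [0.3, 0.4, -0.2]
grip_width: 0.0002
gripper_force: 0.0
```

```bash
python3 - <<'E'
from h import *
f=optics.grab_frame("side")
cv2.imwrite("pics/s2.png",cv2.resize(f["image"][100:300,200:460],None,fx=3,fy=3))
o=readout.get_obs(); print(o["t"],o["ee_pos"])
print(plan([.5055,.238,.153]),plan([.5095,-.278,.153]))
E
```

```text
10.4 [0.50555879 0.23793115 0.22560982]
[-0. -0.  0.] [-5.69 16.23  0.  ]
```

View pics/s2.png

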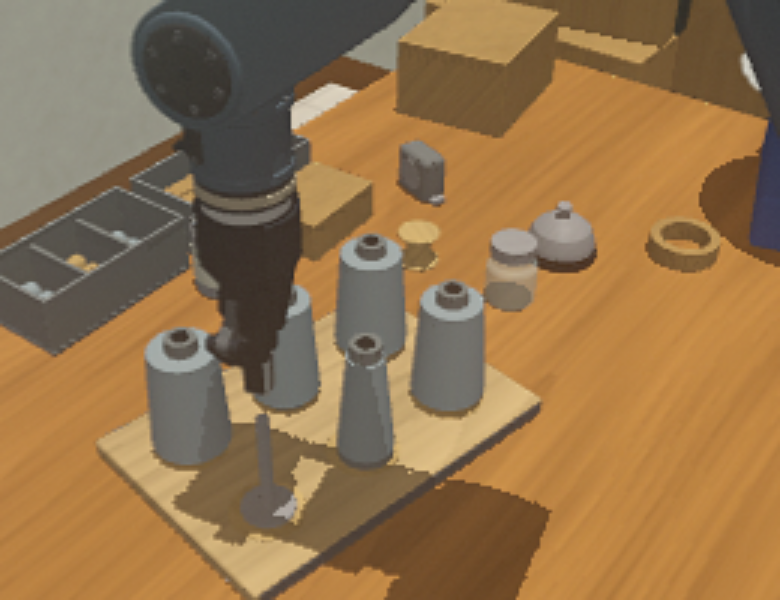

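The fingertips (crop px ~(258,388)) are right above the peg top (263,418) and nothing has moved. I'll hold briefly, rise, then go to the bell.

step_arm(moves=[{"fingers":1,"travel":[0,0,0],"rot":[0,0,0]},{"fingers":1,"travel":[0,0,0],"rot":[0,0,0]},{"fingers":1,"travel":[0,0,0],"rot":[0,0,0]},{"fingers":1,"travel":[0,0,-0.5],"rot":[0,0,0]},{"fingers":1,"travel":[0,0,-1],"rot":[0,0,0]},{"fingers":1,"travel":[0,0,-1],"rot":[0,0,0]},{"fingers":1,"travel":[0,0,-0.5],"rot":[0,0,0]},{"fingers":1,"travel":[0,0,0],"rot":[0,0,0]}])

```text
t: 11.2
ee_pos: [0.5068, 0.2383, 0.3182]
eef_rot: [[0.941, 0.338, 0.006], [0.338, -0.941, 0.001], [0.006, 0.001, -1.0]]
force: [0.1, 0.1, 0.3]
grip_width: -0.0002
gripper_force: 0.0
```

step_arm(moves=[{"fingers":1,"travel":[-0.316,0.902,0],"rot":[0,0,0]},{"fingers":1,"travel":[-0.316,0.902,0],"rot":[0,0,0]},{"fingers":1,"travel":[-0.316,0.902,0],"rot":[0,0,0]},{"fingers":1,"travel":[-0.316,0.902,0],"rot":[0,0,0]},{"fingers":1,"travel":[-0.316,0.902,0],"rot":[0,0,0]},{"fingers":1,"travel":[-0.316,0.902,0],"rot":[0,0,0]},{"fingers":1,"travel":[-0.316,0.902,0],"rot":[0,0,0]},{"fingers":1,"travel":[-0.316,0.902,0],"rot":[0,0,0]},{"fingers":1,"travel":[-0.316,0.902,0],"rot":[0,0,0]},{"fingers":1,"travel":[-0.316,0.902,0],"rot":[0,0,0]},{"fingers":1,"travel":[-0.316,0.902,0],"rot":[0,0,0]},{"fingers":1,"travel":[-0.316,0.902,0],"rot":[0,0,0]},{"fingers":1,"travel":[-0.316,0.902,0],"rot":[0,0,0]},{"fingers":1,"travel":[-0.316,0.902,0],"rot":[0,0,0]},{"fingers":1,"travel":[-0.316,0.902,0],"rot":[0,0,0]},{"fingers":1,"travel":[-0.316,0.902,0],"rot":[0,0,0]},{"fingers":1,"travel":[-0.316,0.902,0],"rot":[0,0,0]},{"fingers":1,"travel":[-0.316,0.902,0],"rot":[0,0,0]},{"fingers":1,"travel":[0,0,0],"rot":[0,0,0]},{"fingers":1,"travel":[0,0,0],"rot":[0,0,0]}])

```text
t: 13.2
ee_pos: [0.5089, -0.2782, 0.3141]
eef_rot: [[0.942, 0.337, -0.002], [0.337, -0.942, 0.002], [-0.001, -0.003, -1.0]]
force: [0.4, 0.3, 0.0]
grip_width: 0.0
gripper_force: 0.0
```

```bash
python3 - <<'E'
from h import *
print(plan([.5095,-.278,.08]), readout.get_obs()["force"])
E
```

```text
[0.03 0.02 5.38] [0.3719212  0.34591309 0.03823552]
```

Descending to a tip height of about 0.08.

step_arm(moves=[{"fingers":1,"travel":[0,0,0.9],"rot":[0,0,0]},{"fingers":1,"travel":[0,0,0.9],"rot":[0,0,0]},{"fingers":1,"travel":[0,0,0.9],"rot":[0,0,0]},{"fingers":1,"travel":[0,0,0.9],"rot":[0,0,0]},{"fingers":1,"travel":[0,0,0.8],"rot":[0,0,0]},{"fingers":1,"travel":[0,0,0.6],"rot":[0,0,0]},{"fingers":1,"travel":[0,0,0.35],"rot":[0,0,0]},{"fingers":1,"travel":[0,0,0],"rot":[0,0,0]},{"fingers":1,"travel":[0,0,0],"rot":[0,0,0]},{"fingers":1,"travel":[0,0,0],"rot":[0,0,0]}])

```text
t: 14.2
ee_pos: [0.5102, -0.2783, 0.1562]
eef_rot: [[0.941, 0.338, 0.002], [0.338, -0.941, -0.001], [0.001, 0.002, -1.0]]
force: [-1.4, 0.5, 0.8]
grip_width: 0.0001
gripper_force: 0.0
```

```bash
python3 - <<'E'
from h import *
f=optics.grab_frame("side")
cv2.imwrite("pics/s3.png",cv2.resize(f["image"][130:230,330:460],None,fx=6,fy=6))
print(plan([.5095,-.278,.065]), readout.get_obs()["force"])
E
```

```text
[-0.02 -0.03  0.62] [ 0.37277382 -0.53991368  0.78876312]
```

View pics/s3.png

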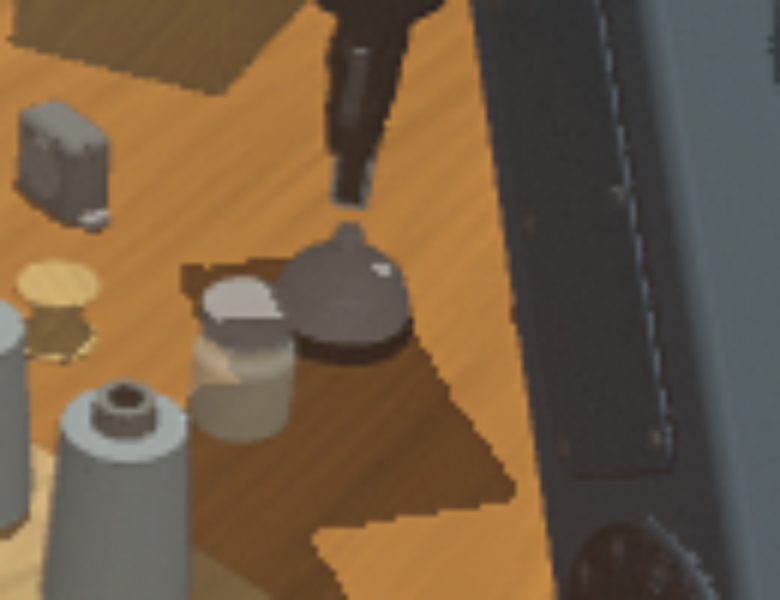

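The tips (crop px (350,205)) are centred over the knob (348,228), with about 18 mm to go. I'll press in small steps.

step_arm(moves=[{"fingers":1,"travel":[0,0,0.25],"rot":[0,0,0]},{"fingers":1,"travel":[0,0,0.2],"rot":[0,0,0]},{"fingers":1,"travel":[0,0,0.1],"rot":[0,0,0]},{"fingers":1,"travel":[0,0,0.08],"rot":[0,0,0]},{"fingers":1,"travel":[0,0,0.05],"rot":[0,0,0]},{"fingers":1,"travel":[0,0,0],"rot":[0,0,0]},{"fingers":1,"travel":[0,0,0],"rot":[0,0,0]}])

```text
t: 14.95
ee_pos: [0.5093, -0.278, 0.1348]
eef_rot: [[0.941, 0.338, -0.001], [0.338, -0.941, 0.0], [-0.001, -0.001, -1.0]]
force: [-1.6, 1.1, 3.4]
grip_width: 0.0001
gripper_force: 1.2
```

```bash
python3 - <<'E'
from h import *
o=readout.get_obs();print(o["t"],plan([.5095,-.278,.059]), o["force"],o["ee_pos"][2]-.0726)
E
```

```text
14.95 [0.01 0.   0.11] [-1.61787279  1.11307225  3.36522942] 0.062172738833773555
```

In contact, plunger about halfway down. Pressing on to the stop.

step_arm(moves=[{"fingers":1,"travel":[0,0,0.05],"rot":[0,0,0]},{"fingers":1,"travel":[0,0,0.05],"rot":[0,0,0]},{"fingers":1,"travel":[0,0,0.02],"rot":[0,0,0]},{"fingers":1,"travel":[0,0,0],"rot":[0,0,0]},{"fingers":1,"travel":[0,0,0],"rot":[0,0,0]}])

```text
t: 15.45
ee_pos: [0.5094, -0.278, 0.1317]
eef_rot: [[0.941, 0.338, -0.0], [0.338, -0.941, 0.0], [-0.0, -0.0, -1.0]]
force: [-3.0, 1.7, 7.4]
grip_width: 0.0002
gripper_force: 3.3
```

step_arm(moves=[{"fingers":1,"travel":[0,0,0.02],"rot":[0,0,0]},{"fingers":1,"travel":[0,0,0.02],"rot":[0,0,0]},{"fingers":1,"travel":[0,0,0],"rot":[0,0,0]},{"fingers":1,"travel":[0,0,0],"rot":[0,0,0]}])

```text
t: 15.85
ee_pos: [0.5095, -0.2781, 0.1315]
eef_rot: [[0.941, 0.338, -0.0], [0.338, -0.941, -0.0], [-0.0, 0.0, -1.0]]
force: [-3.9, 2.2, 13.3]
grip_width: 0.0003
gripper_force: 6.6
```

At the hard stop: 13 N and no further travel. Drawing straight up.

step_arm(moves=[{"fingers":1,"travel":[0,0,-0.1],"rot":[0,0,0]},{"fingers":1,"travel":[0,0,-0.2],"rot":[0,0,0]},{"fingers":1,"travel":[0,0,-0.4],"rot":[0,0,0]},{"fingers":1,"travel":[0,0,-0.8],"rot":[0,0,0]},{"fingers":1,"travel":[0,0,-1],"rot":[0,0,0]},{"fingers":1,"travel":[0,0,-1],"rot":[0,0,0]},{"fingers":1,"travel":[0,0,-1],"rot":[0,0,0]},{"fingers":1,"travel":[0,0,-0.5],"rot":[0,0,0]},{"fingers":1,"travel":[0,0,0],"rot":[0,0,0]},{"fingers":1,"travel":[0,0,0],"rot":[0,0,0]},{"fingers":1,"travel":[0,0,0],"rot":[0,0,0]},{"fingers":1,"travel":[0,0,0],"rot":[0,0,0]}])

```text
t: 17.05
ee_pos: [0.5092, -0.2778, 0.2785]
eef_rot: [[0.941, 0.338, -0.002], [0.338, -0.941, 0.002], [-0.001, -0.002, -1.0]]
force: [0.3, -0.0, -0.0]
grip_width: -0.0001
gripper_force: 0.0
```

```bash
python3 - <<'E'
from h import *
f=optics.grab_frame("side")
cv2.imwrite("pics/s4.png",cv2.resize(f["image"][100:300,200:460],None,fx=3,fy=3))
X=cloud(f).reshape(-1,3)
S=X[(np.hypot(*(X[:,:2]-(.5095,-.278)).T)<.015)&(X[:,2]<.1)];print("knob z",S[:,2].max())
o=readout.get_obs();print(o["t"],o["ee_pos"],o["force"])
E
```

```text
knob z 0.06596051422461369
17.1 [ 0.50922205 -0.27788772  0.27862048] [-0.67777271 -0.1206967  -0.33968968]
```

View pics/s4.png

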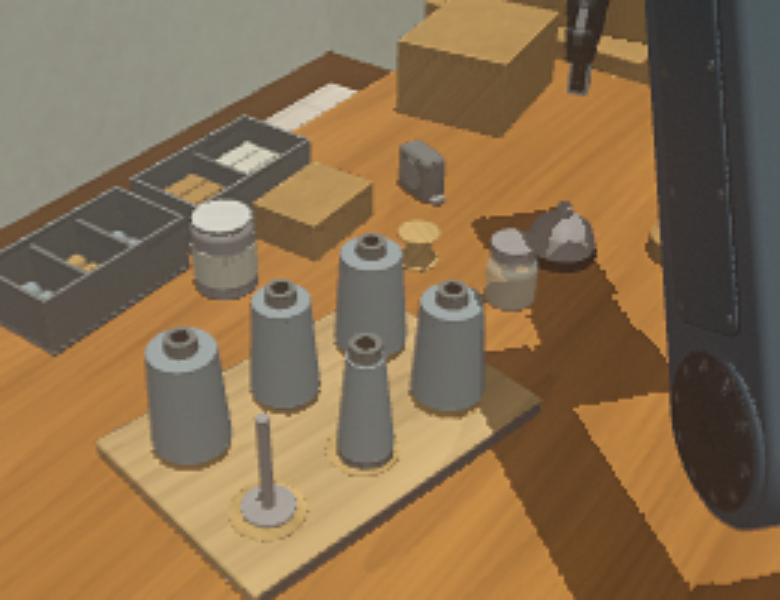

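The plunger is back up (z 0.066, crop px (565,208)), the fingers are clear at (578,90), and everything else is in place.

```bash
python3 -c "
from plant import order; print(order.hand_in())"
```

```text
the job is handed in; nothing more can be done
None
```

I pointed at the nearly used-up cone and then the bare peg, each from 3 cm above for over two seconds, then pressed the bell fully down and drew clear; the last picture shows the plunger back up and nothing moved, and the job is handed in at about 17 s (no verdict came back).

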